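# Set the stock tags in front of the vial bins

### The job

Every bin of vials on the grey stock plate has a hinged tag in front of it, on the robot's side: flip the tags that are wrong, so that only the completely full bins show green and the empty and part-used bins show red, each flipped tag lying fully over on its rest. With the fingertips, push each wrong tag by its free edge up and over past upright, and leave the tags that are already right unflipped. Do not pick up or shove the bins or anything else on the bench.

Things in the scene. Friction and masses are not known exactly. Their poses are not given: they have to be found in the camera images.
- board: grey plate of the stock station, fixed on the bench, 350 x 480 x 6 mm. Origin on the bench under the station's middle; x points from the tags to the bins, y along the row, z up. The tag hinges stand at x = -85 mm in its frame, bin centres at x = +85 mm, in four places along y 95 mm apart, each tag in line with its own bin (170 mm apart).
- stand_1: fixed grey stand of tag_1 on the plate, 50 x 66 mm, 20.5 mm high. Origin at the centre of its underside (6 mm above the bench), right below the hinge, which is 16 mm above the origin; x points to the bin that the tag belongs to (170 mm ahead), the hinge runs along y. A level push on the free edge can jam by friction: carry the edge up and over in an arc.
- tag_1 (a joint): angle of the hinged tag on stand_1: a 52 mm wide, 4 mm thick plate, red one side, green the other, free edge 70 mm from the hinge. 0 = leaning to the robot's side, 30 degrees above level, red up; 2.09 = leaning to the bin's side, green up; 1.05 = upright. Loose hinge: past upright it falls over by itself. At rest the free edge is 61 mm from the hinge and 57 mm above the bench, open below it.
- stand_2: fixed grey stand of tag_2 on the plate, 50 x 66 mm, 20.5 mm high. Origin at the centre of its underside (6 mm above the bench), right below the hinge, which is 16 mm above the origin; x points to the bin that the tag belongs to (170 mm ahead), the hinge runs along y. A level push on the free edge can jam by friction: carry the edge up and over in an arc.
- tag_2 (a joint): angle of the hinged tag on stand_2: a 52 mm wide, 4 mm thick plate, red one side, green the other, free edge 70 mm from the hinge. 0 = leaning to the robot's side, 30 degrees above level, red up; 2.09 = leaning to the bin's side, green up; 1.05 = upright. Loose hinge: past upright it falls over by itself. At rest the free edge is 61 mm from the hinge and 57 mm above the bench, open below it.
- stand_3: fixed grey stand of tag_3 on the plate, 50 x 66 mm, 20.5 mm high. Origin at the centre of its underside (6 mm above the bench), right below the hinge, which is 16 mm above the origin; x points to the bin that the tag belongs to (170 mm ahead), the hinge runs along y. A level push on the free edge can jam by friction: carry the edge up and over in an arc.
- tag_3 (a joint): angle of the hinged tag on stand_3: a 52 mm wide, 4 mm thick plate, red one side, green the other, free edge 70 mm from the hinge. 0 = leaning to the robot's side, 30 degrees above level, red up; 2.09 = leaning to the bin's side, green up; 1.05 = upright. Loose hinge: past upright it falls over by itself. At rest the free edge is 61 mm from the hinge and 57 mm above the bench, open below it.
- stand_4: fixed grey stand of tag_4 on the plate, 50 x 66 mm, 20.5 mm high. Origin at the centre of its underside (6 mm above the bench), right below the hinge, which is 16 mm above the origin; x points to the bin that the tag belongs to (170 mm ahead), the hinge runs along y. A level push on the free edge can jam by friction: carry the edge up and over in an arc.
- tag_4 (a joint): angle of the hinged tag on stand_4: a 52 mm wide, 4 mm thick plate, red one side, green the other, free edge 70 mm from the hinge. 0 = leaning to the robot's side, 30 degrees above level, red up; 2.09 = leaning to the bin's side, green up; 1.05 = upright. Loose hinge: past upright it falls over by itself. At rest the free edge is 61 mm from the hinge and 57 mm above the bench, open below it.
- bin_1: loose white open bin, 90 mm (x) by 75 mm (y), 36 mm high, origin at the centre of its underside, standing on the plate; FULL: nine amber vials with blue caps, tops 49 mm above its underside. Which of the four places it stands in differs from start to start; its tag is the one 170 mm nearer the robot along the plate's x axis.
- bin_2: loose white open bin, 90 mm (x) by 75 mm (y), 36 mm high, origin at the centre of its underside, standing on the plate; EMPTY, not full. Which of the four places it stands in differs from start to start; its tag is the one 170 mm nearer the robot along the plate's x axis.
- bin_3: loose white open bin, 90 mm (x) by 75 mm (y), 36 mm high, origin at the centre of its underside, standing on the plate; only three blue-capped vials, tops 49 mm above its underside, so NOT full. Which of the four places it stands in differs from start to start; its tag is the one 170 mm nearer the robot along the plate's x axis.
- bin_4: loose white open bin, 90 mm (x) by 75 mm (y), 36 mm high, origin at the centre of its underside, standing on the plate; FULL: nine amber vials with blue caps, tops 49 mm above its underside. Which of the four places it stands in differs from start to start; its tag is the one 170 mm nearer the robot along the plate's x axis.
- vial: bystander: loose amber vial with a blue cap, 22 mm across, 46 mm high, standing on the plate about the middle of the row of tags, between two stands; origin under its centre
- marker: bystander: loose blue and white marker pen, 140 mm long, 15 mm thick, lying on the plate's end (negative y) beside the tags, pointing along the plate's x; origin under its middle
- jar: bystander: loose small amber jar, 44 mm across, 65 mm high, on the plate's other end (positive y) beside the bins; origin under its centre
- bottle: bystander: loose clear bottle with a blue cap, 70 mm across, 150 mm high, on the bench to the robot's right; origin under its centre
- beaker: bystander: loose glass beaker, 70 mm across, 80 mm high, on the bench to the robot's left; origin under its centre
- rack: bystander: loose green test-tube rack, 100 x 130 mm, tubes 125 mm high, on the bench to the robot's right; origin under its centre
Things that resemble listed ones, but are neither listed nor needed, are in the scene too. Leave any yellow look-alike of the stand_4 alone.

How it is judged:
At the end, for the whole second after the job is handed in: The tags of both full bins lie green face up (angle above 1.85 rad), the tags of the empty and the part-used bin lie red face up (angle below 0.25 rad), all at rest (value of joint each of tag_2, tag_3 above 1.85 rad and value of joint each of tag_1, tag_4 below 0.25 rad and velocity of joint tag_1 between -0.2 and 0.2 rad/s and velocity of joint tag_2 between -0.2 and 0.2 rad/s and velocity of joint tag_3 between -0.2 and 0.2 rad/s and velocity of joint tag_4 between -0.2 and 0.2 rad/s); the robot touches nothing.
It fails at once if a tag that was already right was turned up (more than about 40 degrees from its rest) (value of joint tag_3 below 1.39 rad or value of joint tag_4 above 0.7 rad).
It fails at once if a bin was lifted or shoved more than 20 mm (distance of any of bin_1, bin_2, bin_3, bin_4 from where it was at the start of the episode above 0.02 m).
It fails at once if a bystander was lifted, knocked over or shoved more than 25 mm (distance of any of vial, marker, jar, bottle, beaker, rack from where it was at the start of the episode above 0.025 m or angle between any of vial, jar, bottle, beaker, rack's own z axis and vertical above 0.5 rad).
It also fails if it takes over 42 s, if anything falls off the work surface, if the arm or the gripper's body presses on something with over 40 N, if the wrist force passes 120 N, or if a joint passes its speed limit or range.

### The arm

A 7-joint arm with a two-finger parallel gripper is mounted at the origin on the work surface. World frame = base frame: x ahead of the robot, y to its left, z up, the work surface at z = 0. Lengths are in m, angles in rad, forces in N, time in s.
With the tool pointing down it reaches from about 0.35 to 0.9 m from the base axis. Payload 8.1 kg.
Tool frame: the origin (TCP) lies on the centre line of the jaws, within the pads' length; the fingertips stand 14 mm ahead of it and the grasp point (between the pads) lies 5 mm behind it; z points along the fingers, y is the direction in which the jaws open and shut (so a half turn about z gives the same grasp; the last joint's range is limited). The gripper opens to 92 mm and grips with 3 to 60 N. Pads are 19 mm wide; open, the fingers measure 130 mm over their backs; the gripper's body (75 mm by 190 mm) begins 47 mm behind the grasp point.
Start: joints at [1.147, 0.434, 0.025, 1.573, -0.012, 1.134, -0.075], TCP at [0.197, -0.593, 0.241] pointing down, gripper open.
Joint ranges: [-2.62, 2.62], [-0.44, 2.09], [-1.27, 1.32], [0.08, 2.57], [-1.32, 4.46], [0.12, 2], [-2.74, 2.74]. Speed limits (rad/s): [2.22, 2.22, 3.01, 3.01, 3.14, 3.14, 3.14].

### API

Orientations are given as a rotation vector (axis times angle).
In Python, from cell import arm, optics gives the robot as it stands.
- The arm moves only by the shell command python3 -m creep 'ROWS' [FORCE]. ROWS is JSON, a list of rows, each an object with "translation": the shift along the tool's x, y, z in m, a list of three; "rot": the turn, a rotation vector about the tool's x, y, z in degrees, a list of three; "jaw": the finger opening in m, from 0 to 0.0918. In form: [{"translation": [x, y, z], "rot": [wx, wy, wz], "jaw": jaw}, ...]. A call has 1 to 12 rows; each row shifts and turns the commanded pose from where the row before left it, along the tool's axes as they then stand; what a row does not reach is not made up. A row lasts 1/12 s, in which the tool goes at most 41.7 mm and 7.16 degrees, less where a joint would pass 70% of its speed; a pose out of reach is approached as far as the arm can. A call is refused whole if a number of a shift passes 0.0417 or a number of a turn 7.16, either way. A call with a gripper value outside its range is refused whole. The fingers move at their own pace and stop on an object; FORCE is the grip in N (left out, the last holds). Time passes only in rows, so rows that do not move let the fingers close. It gives the time, the measured TCP pose, the force and the opening at its end, in the units of the state.
- arm.observe(): the state, without advancing time (a new reading comes with each control period).
- optics.get_image(name): name is "side" or "top" or "wrist"; returns the picture (400x640x3 uint8, red, green, blue); there is no depth.
- optics.camera_info(name): a dict with "fx", "fy", "cx", "cy" (pixels), "R" (3x3) and "t" (3): a world point X has camera coordinates R X + t. Camera axes: x right, y down, z forward; pixel columns grow to the right and rows downward; lengths in m; the calibration is good to about 2 mm. The wrist camera is an equidistant fisheye: a pixel r from the principal point sees the ray r / f radians off the axis. A picture is of the moment at which its call begins: read the wrist's pose just before it. camera_info takes no time and is no camera call; for the wrist camera it gives the pose at the moment of the call.
- arm.sign_off(): hands the job in, once; it reports no verdict.
Trained networks look in the newest picture that a camera, given by its name, has taken for a name from the list of things; names that differ only in an ending like _2 or _b are one class to them, and where a whole thing is asked for, a point or a joint stands for the part that bears it (a point fixed in the world has none). Each returns a list of dicts, best first, with "score" (0 to 1); they miss things now and then, are a little off and sometimes report something else, mostly with a low value. They report only what shows in the picture. A call takes as long as a camera call. They do not tell look-alikes from the thing itself.
- optics.boxes_of(camera, thing): "location" ([column, row] in pixels, amid what is visible of it).
- optics.pinpoint(camera, thing): "location" ([column, row] in pixels: a listed point, or the origin of a listed thing).
The state is a dict: "clock": time; "joints": joint angles; "dq": joint speeds; "joint_efforts": joint torques, N m; "position": TCP position; "ee_rot": TCP orientation; "force": force on the tool from outside, world axes, zero at the start; "ft_torque": the same for the moment, N m; "width": opening from 0.0 (shut) to 1.0 (fully open).
Only numpy, scipy, OpenCV 4.12 (cv2) and the standard library are available. Lean on these libraries where they do the work, as an engineer would, in place of code of your own. Each camera call takes 0.05 s, during which the arm holds its last target.

## Working session

There is one attempt and no reset: what is moved stays moved. The work goes in short steps, Python scripts to look and compute and a shell command to move; the robot and the scene stay as the last step left them, time stands still between calls to the robot, and variables do not carry over. Pictures are saved under pics/ and viewed, and the job is handed in when it is done.

```bash
mkdir -p pics; ls; python3 - <<'E'
from cell import arm, optics
import cv2
s=arm.observe(); print(s['clock'],s['position'],s['ee_rot'],s['width'])
for n in ['side','top','wrist']:
    im=optics.get_image(n); cv2.imwrite(f'pics/{n}0.png',im[:,:,::-1])
    ci=optics.camera_info(n); print(n,{k:(v if not hasattr(v,'tolist') else v.tolist()) for k,v in ci.items()})
E
```

```text
pics
0.0 [ 0.19685408 -0.59267761  0.2399545 ] [-3.09980119e+00 -5.01395953e-01  6.28885119e-04] 0.9981874177154382
side {'fx': 426.19086522032467, 'fy': 426.19086522032467, 'cx': 310.69672297202976, 'cy': 202.56808560411665, 'R': [[0.9074348896601954, -0.4198784937543853, -0.016247200064575012], [-0.2414841203322249, -0.48946850898467437, -0.8379176560615555], [0.3438711105265477, 0.7642791565880023, -0.5455547911533457]], 't': [-0.528105408659638, 0.16362503948422738, 1.1680620577906202]}
top {'fx': 368.529947489231, 'fy': 368.529947489231, 'cx': 318.14683235565855, 'cy': 199.2975151010503, 'R': [[0.020434622278414933, -0.9996775463906515, -0.01507413197186423], [-0.9974034083192425, -0.01934209243352581, -0.06937091994093289], [0.06905698578345915, 0.016452559152290585, -0.9974770403432069]], 't': [-0.0034666035196868703, 0.5498597477911833, 1.0146353474673087]}
wrist {'fx': 309.70691628693146, 'fy': 309.70691628693146, 'cx': 315.6687403983791, 'cy': 201.79931845943597, 'R': [[0.31543317106903984, -0.9489466942940556, -0.0014442914236099825], [-0.9191030391648771, -0.30589103175156446, 0.24835514911483486], [-0.23611759355714748, -0.07701199959973683, -0.9686679688781057]], 't': [-0.6253221364444536, -0.03204967420205071, 0.38866427605561304]}
```

View pics/top0.png

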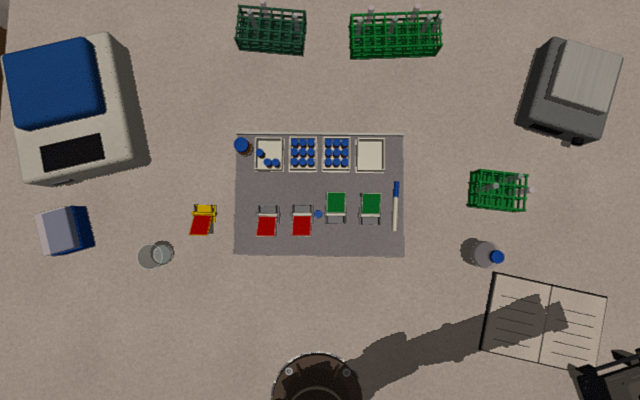

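View pics/side0.png

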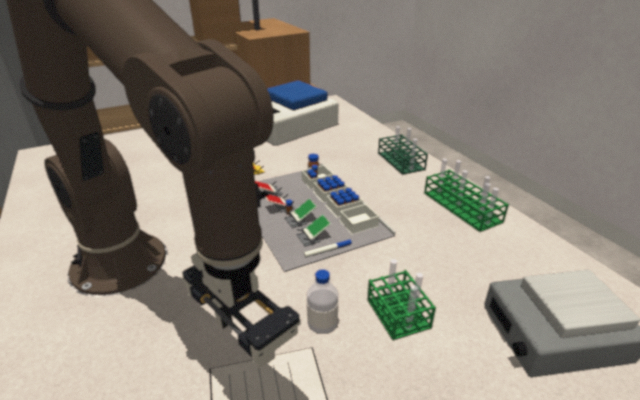

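Top view, from left (+y) to right:
- **Bins:** part-used (268,154), full (302,154), full (336,154) and empty (370,154).
- **Tags:** red (268,222), red (302,222), green (336,203) and green (370,205).
- **Wrong tags:** the red one at (302,222), which must turn green, and the green one at (370,205), which must turn red.
- **Look-alikes for the wanted tags:** the yellow stand (203,218), and the correct tags at (268,222) and (336,203).
- **Nearby bystanders:** the vial at (318,214) and the marker at (396,205).

Next I'll measure and take a close crop.

```bash
cat > h.py <<'E'
from cell import arm, optics
import numpy as np, cv2
from scipy.spatial.transform import Rotation as Ro
def ray(name,px,z,ci=None):
    ci=ci or optics.camera_info(name); R=np.array(ci['R']);t=np.array(ci['t'])
    d=R.T@np.array([(px[0]-ci['cx'])/ci['fx'],(px[1]-ci['cy'])/ci['fy'],1]); c=-R.T@t
    return c+d*(z-c[2])/d[2]
def proj(name,X):
    ci=optics.camera_info(name); p=np.array(ci['R'])@X+np.array(ci['t'])
    return ci['fx']*p[0]/p[2]+ci['cx'],ci['fy']*p[1]/p[2]+ci['cy']
E
python3 - <<'E'
from h import *
im=optics.get_image('top')
for n,z in [('stand_1',.006),('bin_1',.006),('board',0),('vial',.006),('marker',.006),('jar',.006)]:
    for d in optics.pinpoint('top',n)[:6]:
        print(n,round(d['score'],2),np.round(d['location'],1),np.round(ray('top',d['location'],z),4))
# plate corners
for p in [(236,135),(403,135),(405,256),(234,256)]: print(p,np.round(ray('top',p,.006),3))
cv2.imwrite('pics/crop1.png',cv2.resize(im[125:265,180:415],None,fx=3.4,fy=3.4,interpolation=cv2.INTER_CUBIC)[:,:,::-1])
E
```

```text
stand_1 0.82 [206. 215.] [0.4998 0.3258 0.006 ]
stand_1 0.8 [336.8 215.2] [ 0.5066 -0.046   0.006 ]
stand_1 0.69 [366.5 211.1] [ 0.5199 -0.1297  0.006 ]
stand_1 0.63 [268.3 211.4] [0.5135 0.1485 0.006 ]
stand_1 0.6 [302.  214.1] [0.5078 0.0526 0.006 ]
bin_1 0.97 [333.4 155.3] [ 0.6778 -0.0334  0.006 ]
bin_1 0.95 [271.2 155.9] [0.6729 0.145  0.006 ]
bin_1 0.79 [301.8 155.9] [0.6745 0.0571 0.006 ]
bin_1 0.57 [369.2 155.5] [ 0.679  -0.1356  0.006 ]
board 0.71 [317.1 183.3] [0.597  0.0117 0.    ]
vial 0.72 [305.3 213.6] [0.5094 0.0433 0.006 ]
vial 0.54 [315.9 213.6] [0.51   0.0132 0.006 ]
marker 0.77 [394.7 207.7] [ 0.5311 -0.2092  0.006 ]
jar 0.73 [245.9 152.3] [0.6821 0.2181 0.006 ]
(236, 135) [0.732 0.248 0.006]
(403, 135) [ 0.74  -0.232  0.006]
(405, 256) [ 0.396 -0.239  0.006]
(234, 256) [0.386 0.242 0.006]
```

View pics/crop1.png

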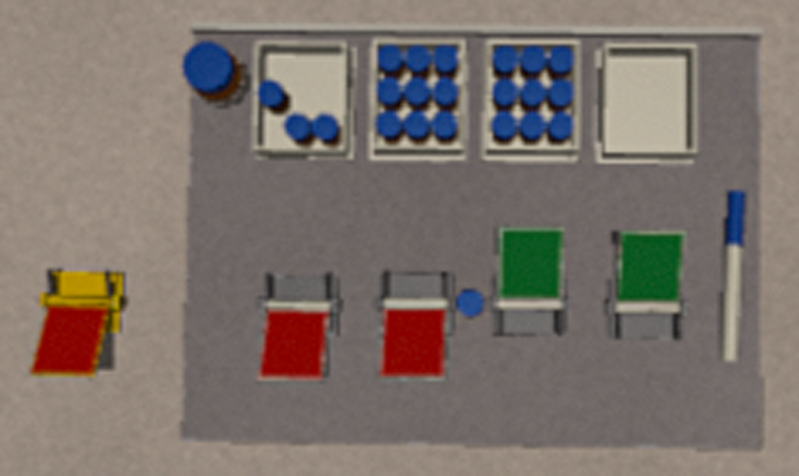

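Close crop confirms it. The tag to make green is red at crop (413,340), in line with a full bin. The tag to make red is green at crop (652,265), in line with the empty bin. I'll fit the board pose to the visible features.

```bash
cat > fit.py <<'E'
from h import *
from scipy.optimize import least_squares
optics_ci=optics.camera_info('top')
def P(X): 
    p=np.array(optics_ci['R'])@X+np.array(optics_ci['t']); return np.array([optics_ci['fx']*p[0]/p[2]+optics_ci['cx'],optics_ci['fy']*p[1]/p[2]+optics_ci['cy']])
c=lambda u,v:(180+(u-1)/3.4,125+(v-1)/3.4)
Y=[142.5,47.5,-47.5,-142.5]
F=[((175,240,6),c(190,32)),((175,-240,6),c(760,35)),((-175,-240,6),c(762,448)),((-175,240,6),c(183,438))]
for (y,u1,u2,v) in [(Y[0],260,325,378),(Y[1],381,444,376)]:
    F+=[((-146,y+26,57),c(u1,v)),((-146,y-26,57),c(u2,v))]
for (y,u1,u2,v) in [(Y[2],501,563,230),(Y[3],620,684,233)]:
    F+=[((-24,y+26,57),c(u1,v)),((-24,y-26,57),c(u2,v))]
def W(q,L):
    a=q[2]; L=np.array(L)/1000; return np.array([q[0]+np.cos(a)*L[0]-np.sin(a)*L[1],q[1]+np.sin(a)*L[0]+np.cos(a)*L[1],L[2]])
f=lambda q:np.concatenate([P(W(q,L))-p for L,p in F])
r=least_squares(f,[.56,0,0],loss='soft_l1'); q=r.x
print(q,np.round(f(q).reshape(-1,2),1).tolist())
for i,y in enumerate(Y):
    print(i,'hinge',np.round(W(q,(-85,y,22)),4),'edge R',np.round(W(q,(-146,y,57)),4),'edge B',np.round(W(q,(-24,y,57)),4))
for n,l,z in [('vial',c(469,303),55),('marker',c(735,275),20)]: print(n,ray('top',l,z/1000))
E
python3 fit.py; python3 -c "
from h import *
s=arm.observe();print(Ro.from_rotvec(s['ee_rot']).as_matrix().round(3))"
```

```text
[0.58959725 0.00571265 0.00914566] [[1.2, -9.5], [0.2, -9.2], [0.2, -7.9], [-0.0, -7.0], [-0.5, 1.2], [-0.4, 1.4], [-0.8, 2.2], [-0.0, 2.4], [-0.3, 0.2], [0.7, 0.4], [-0.1, -0.3], [0.4, -0.1]]
0 hinge [0.5033 0.1474 0.022 ] edge R [0.4423 0.1469 0.057 ] edge B [0.5643 0.148  0.057 ]
1 hinge [0.5042 0.0524 0.022 ] edge R [0.4432 0.0519 0.057 ] edge B [0.5652 0.053  0.057 ]
2 hinge [ 0.505  -0.0426  0.022 ] edge R [ 0.444  -0.0431  0.057 ] edge B [ 0.566 -0.042  0.057]
3 hinge [ 0.5059 -0.1376  0.022 ] edge R [ 0.4449 -0.1381  0.057 ] edge B [ 0.5669 -0.137   0.057 ]
vial [0.50800144 0.00743685 0.055     ]
marker [ 0.53637011 -0.20977335  0.02      ]
[[ 0.949  0.315 -0.   ]
 [ 0.315 -0.949  0.   ]
 [-0.    -0.    -1.   ]]
```

View pics/wrist0.png

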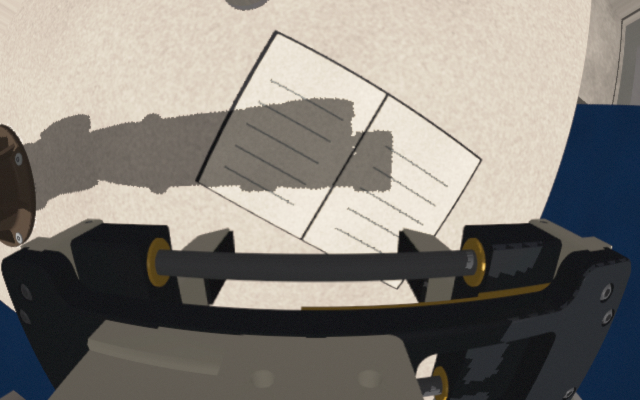

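The plate isn't centred on the station's origin: its corners are a uniform ~8 px off. I'll refit without them.

```bash
sed -i 's/^def W/F=F[4:]\nfor y,u,v in [(142.5,304,0),]: pass\ndef W/' fit.py; python3 fit.py; python3 - <<'E'
from h import *
c=lambda u,v:(180+(u-1)/3.4,125+(v-1)/3.4)
for u,v in [(300,304),(415,303),(530,303),(648,307)]: print('hinge barrel',ray('top',c(u,v),.027).round(4))
for u,v in [(305,128),(418,128+0),(532,128),(646,104)]: pass
for u,v in [(418,92),(532,92)]: print('bin cap centre',ray('top',c(u,v),.055).round(4))
E
```

```text
[ 0.59191355  0.0044927  -0.00063903] [[-0.6, -0.3], [-0.4, 0.1], [-0.9, 1.1], [-0.1, 1.5], [0.1, -0.5], [1.1, -0.1], [0.2, -0.7], [0.7, -0.3]]
0 hinge [0.507 0.147 0.022] edge R [0.446  0.1471 0.057 ] edge B [0.568 0.147 0.057]
1 hinge [0.5069 0.052  0.022 ] edge R [0.4459 0.0521 0.057 ] edge B [0.5679 0.052  0.057 ]
2 hinge [ 0.5069 -0.043   0.022 ] edge R [ 0.4459 -0.0429  0.057 ] edge B [ 0.5679 -0.043   0.057 ]
3 hinge [ 0.5068 -0.138   0.022 ] edge R [ 0.4458 -0.1379  0.057 ] edge B [ 0.5678 -0.138   0.057 ]
vial [0.50800144 0.00743685 0.055     ]
marker [ 0.53637011 -0.20977335  0.02      ]
hinge barrel [0.5053 0.1461 0.027 ]
hinge barrel [0.508 0.052 0.027]
hinge barrel [ 0.5098 -0.0418  0.027 ]
hinge barrel [ 0.5085 -0.1379  0.027 ]
bin cap centre [0.6767 0.0519 0.055 ]
bin cap centre [ 0.6783 -0.0397  0.055 ]
```

The fit now agrees with the hinge barrels to about 3 mm, giving hinges B (0.508, 0.052) and D (0.508, -0.138). I'll square the tool to the world axes, shut the jaws and travel high towards tag D's far side.

```bash
python3 -m creep '[{"translation":[0,0,-0.02],"rot":[0,0,6],"jaw":0},{"translation":[0,0,-0.02],"rot":[0,0,6],"jaw":0},{"translation":[0,0,0],"rot":[0,0,6.4],"jaw":0},{"translation":[0.025,-0.028,0],"rot":[0,0,0],"jaw":0},{"translation":[0.025,-0.028,0],"rot":[0,0,0],"jaw":0},{"translation":[0.025,-0.028,0],"rot":[0,0,0],"jaw":0},{"translation":[0.025,-0.028,0],"rot":[0,0,0],"jaw":0},{"translation":[0.025,-0.028,0],"rot":[0,0,0],"jaw":0},{"translation":[0.025,-0.028,0],"rot":[0,0,0],"jaw":0},{"translation":[0.025,-0.028,0],"rot":[0,0,0],"jaw":0},{"translation":[0.025,-0.028,0],"rot":[0,0,0],"jaw":0}]'; python3 -c "
from h import *
s=arm.observe();print(s['clock'],s['position'],Ro.from_rotvec(s['ee_rot']).as_matrix().round(3),s['force'],s['width'])"
```

```text
clock: 1.42
position: [0.3981, -0.3677, 0.281]
ee_rot: [3.141, -0.001, 0.001]
force: [0.4, -0.3, 0.2]
width: 0.25
1.4167 [ 0.39808309 -0.36771773  0.28102854] [[ 1.    -0.001  0.   ]
 [-0.001 -1.    -0.   ]
 [ 0.     0.    -1.   ]] [ 0.37135271 -0.32479476  0.16605171] 0.25037265316367796
```

```bash
python3 -m creep '[{"translation":[0.025,-0.0285,0],"rot":[0,0,0],"jaw":0},{"translation":[0.025,-0.0285,0],"rot":[0,0,0],"jaw":0},{"translation":[0.025,-0.0285,0],"rot":[0,0,0],"jaw":0},{"translation":[0.025,-0.0285,0],"rot":[0,0,0],"jaw":0},{"translation":[0.025,-0.0285,0],"rot":[0,0,0],"jaw":0},{"translation":[0.025,-0.0285,0],"rot":[0,0,0],"jaw":0},{"translation":[0.025,-0.0285,0],"rot":[0,0,0],"jaw":0},{"translation":[0.025,-0.0285,0.03],"rot":[0,0,0],"jaw":0},{"translation":[0,0,0.03],"rot":[0,0,0],"jaw":0},{"translation":[0,0,0.03],"rot":[0,0,0],"jaw":0},{"translation":[0,0,0],"rot":[0,0,0],"jaw":0},{"translation":[0,0,0],"rot":[0,0,0],"jaw":0}]'; python3 - <<'E'
from h import *
s=arm.observe();print(s['clock'],s['position'],s['force'],s['width'])
for n in ['side','top','wrist']:
    im=optics.get_image(n); cv2.imwrite(f'pics/{n}1.png',im[:,:,::-1])
    if n=='side': cv2.imwrite('pics/sidecrop1.png',cv2.resize(im[120:300,180:420],None,fx=3.3,fy=3.3)[:,:,::-1])
E
```

```text
clock: 2.42
position: [0.5928, -0.1453, 0.194]
ee_rot: [-3.141, 0.001, 0.005]
force: [0.0, 0.0, 1.1]
width: 0.005
2.4167 [ 0.59276039 -0.14531131  0.19400316] [0.01727443 0.04623405 1.10940709] 0.005012497800635541
```

View pics/wrist1.png

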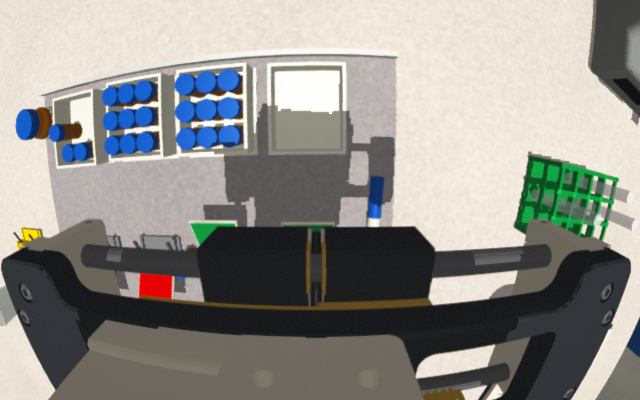

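View pics/sidecrop1.png

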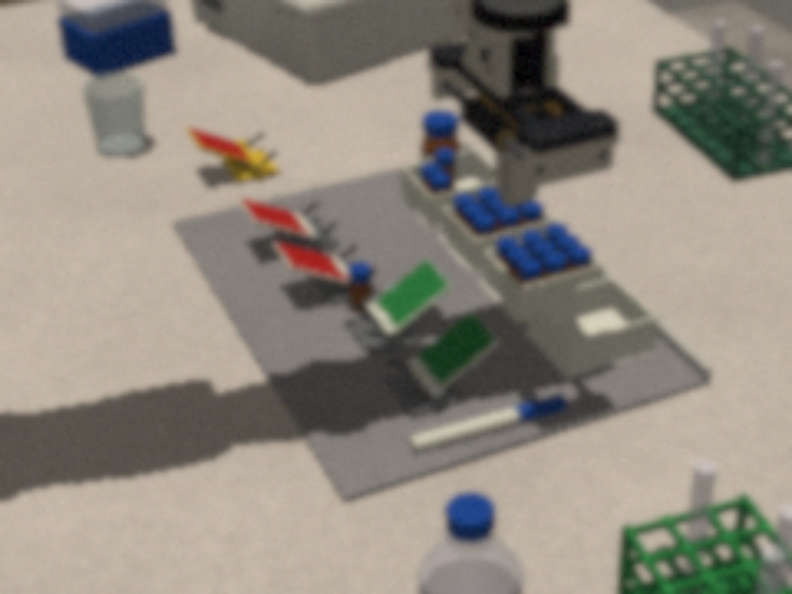

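The wrist view shows the shut fingertips just past tag D's free edge (308,222), with clear plate between it and the empty bin. In the side view everything else looks undisturbed. Now I'll descend behind the edge.

```bash
python3 -m creep '[{"translation":[0.001,-0.007,0.029],"rot":[0,0,0],"jaw":0},{"translation":[0,0,0.029],"rot":[0,0,0],"jaw":0},{"translation":[0,0,0.029],"rot":[0,0,0],"jaw":0},{"translation":[0,0,0.029],"rot":[0,0,0],"jaw":0},{"translation":[0,0,0.029],"rot":[0,0,0],"jaw":0},{"translation":[0,0,0],"rot":[0,0,0],"jaw":0},{"translation":[0,0,0],"rot":[0,0,0],"jaw":0}]'; python3 - <<'E'
from h import *
s=arm.observe();print(s['clock'],s['position'],s['force'],s['width'])
im=optics.get_image('side'); cv2.imwrite('pics/sidecrop2.png',cv2.resize(im[120:300,180:420],None,fx=3.3,fy=3.3)[:,:,::-1])
E
```

```text
clock: 3.15
position: [0.5949, -0.1386, 0.0506]
ee_rot: [3.142, -0.002, -0.001]
force: [0.6, 0.4, 0.8]
width: 0.003
3.15 [ 0.59490977 -0.13862383  0.05059863] [0.63103143 0.44855028 0.82392797] 0.002899903704099501
```

View pics/sidecrop2.png

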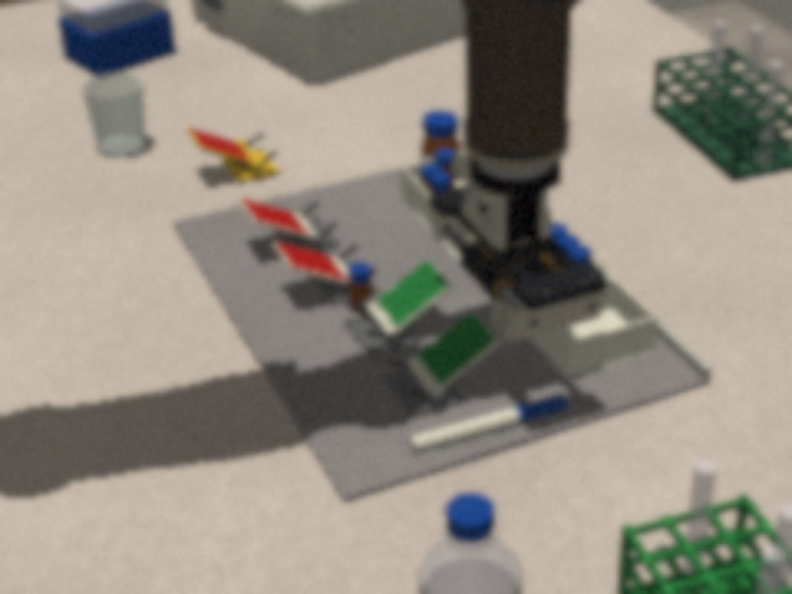

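```bash
python3 -m creep '[{"translation":[-0.009,0,0],"rot":[0,0,0],"jaw":0},{"translation":[-0.008,0,-0.002],"rot":[0,0,0],"jaw":0},{"translation":[-0.005,0,-0.007],"rot":[0,0,0],"jaw":0},{"translation":[-0.005,0,-0.007],"rot":[0,0,0],"jaw":0},{"translation":[-0.007,0,-0.0055],"rot":[0,0,0],"jaw":0},{"translation":[-0.007,0,-0.0055],"rot":[0,0,0],"jaw":0},{"translation":[-0.008,0,-0.004],"rot":[0,0,0],"jaw":0},{"translation":[-0.008,0,-0.004],"rot":[0,0,0],"jaw":0},{"translation":[0,0,0],"rot":[0,0,0],"jaw":0}]'; python3 - <<'E'
from h import *
s=arm.observe();print(s['clock'],s['position'],s['force'],s['width'])
im=optics.get_image('side'); cv2.imwrite('pics/sidecrop3.png',cv2.resize(im[120:300,180:420],None,fx=3.3,fy=3.3)[:,:,::-1])
E
```

```text
clock: 3.95
position: [0.5356, -0.1385, 0.0854]
ee_rot: [3.141, -0.001, -0.002]
force: [0.6, 0.4, 0.4]
width: 0.007
3.95 [ 0.53560781 -0.13848068  0.0853982 ] [0.59883108 0.44464015 0.44195318] 0.006690309378687036
```

View pics/sidecrop3.png

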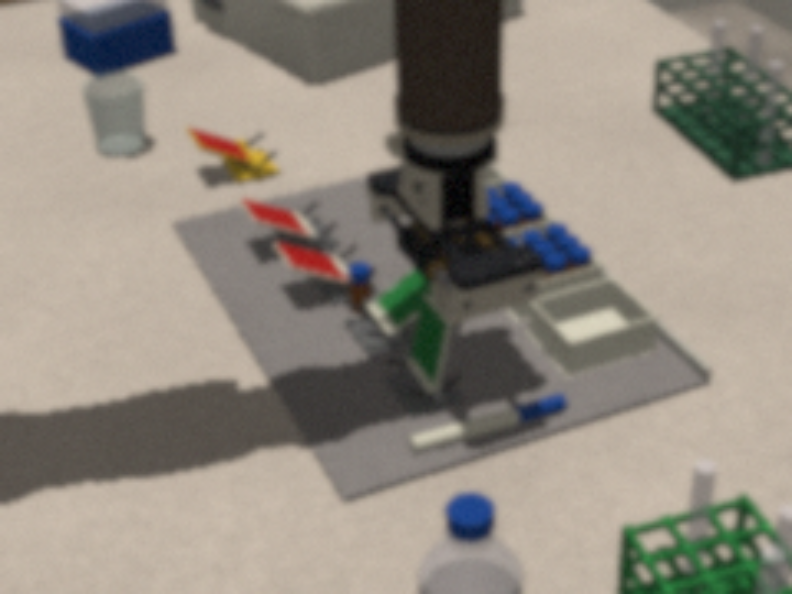

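Tag D is lifting, nearly upright in the crop at (430,340), with low force. I'll carry it on over, then lift away.

```bash
python3 -m creep '[{"translation":[-0.009,0,-0.002],"rot":[0,0,0],"jaw":0},{"translation":[-0.009,0,0],"rot":[0,0,0],"jaw":0},{"translation":[-0.009,0,0],"rot":[0,0,0],"jaw":0},{"translation":[-0.009,0,0],"rot":[0,0,0],"jaw":0},{"translation":[-0.009,0,0],"rot":[0,0,0],"jaw":0},{"translation":[0,0,0],"rot":[0,0,0],"jaw":0},{"translation":[0,0,0],"rot":[0,0,0],"jaw":0},{"translation":[0,0,0],"rot":[0,0,0],"jaw":0}]'; python3 - <<'E'
from h import *
s=arm.observe();print(s['clock'],s['position'],s['force'],s['width'])
im=optics.get_image('side'); cv2.imwrite('pics/sidecrop4.png',cv2.resize(im[120:300,180:420],None,fx=3.3,fy=3.3)[:,:,::-1])
E
```

```text
clock: 4.67
position: [0.4933, -0.1383, 0.0871]
ee_rot: [3.141, -0.001, 0.001]
force: [0.8, 0.2, -0.2]
width: 0.004
4.6667 [ 0.49325154 -0.13827357  0.08705145] [ 0.77803074  0.1898489  -0.2405309 ] 0.003708812133465524
```

View pics/sidecrop4.png

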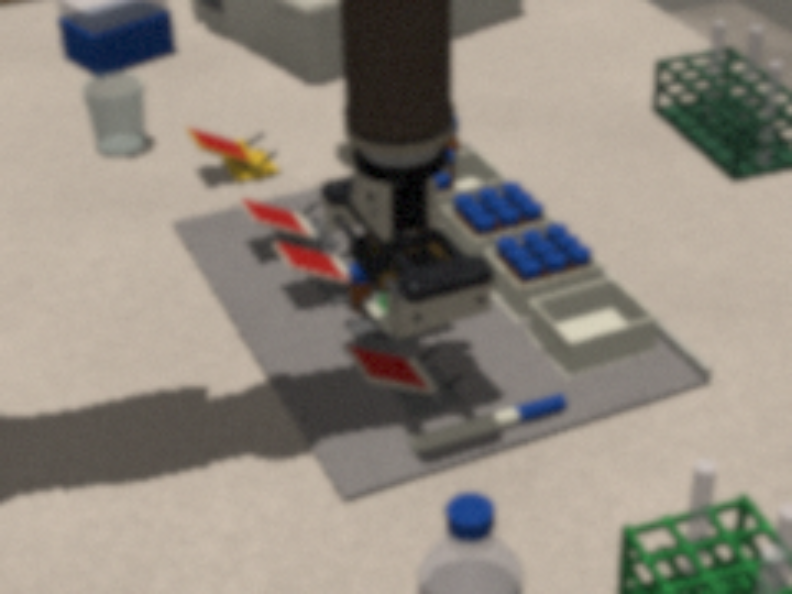

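Tag D now lies red side up at (390,367). I'll lift, then move across to the robot side of tag B.

```bash
python3 -m creep '[{"translation":[0,0,-0.025],"rot":[0,0,0],"jaw":0},{"translation":[0,0,-0.025],"rot":[0,0,0],"jaw":0},{"translation":[0,0,-0.025],"rot":[0,0,0],"jaw":0},{"translation":[-0.011,-0.0275,0],"rot":[0,0,0],"jaw":0},{"translation":[-0.011,-0.0275,0],"rot":[0,0,0],"jaw":0},{"translation":[-0.011,-0.0275,0],"rot":[0,0,0],"jaw":0},{"translation":[-0.011,-0.0275,0],"rot":[0,0,0],"jaw":0},{"translation":[-0.011,-0.0275,0],"rot":[0,0,0],"jaw":0},{"translation":[-0.011,-0.0275,0],"rot":[0,0,0],"jaw":0},{"translation":[-0.011,-0.0275,0],"rot":[0,0,0],"jaw":0},{"translation":[0,0,0],"rot":[0,0,0],"jaw":0},{"translation":[0,0,0],"rot":[0,0,0],"jaw":0}]'; python3 - <<'E'
from h import *
im=optics.get_image('top'); cv2.imwrite('pics/top5.png',cv2.resize(im[125:265,180:415],None,fx=3.4,fy=3.4,interpolation=cv2.INTER_CUBIC)[:,:,::-1])
E
```

```text
clock: 5.72
position: [0.4159, 0.0559, 0.1621]
ee_rot: [-3.141, -0.006, -0.001]
force: [0.6, -0.4, 0.2]
width: -0.001
```

View pics/top5.png

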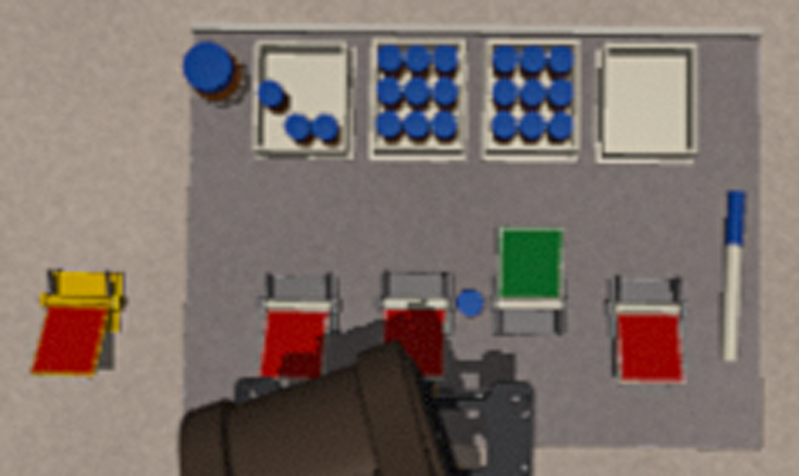

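In the top view tag D is red at (650,347), and the vial, bins and other tags haven't moved. The tool is on the robot side of tag B, so I'll descend there.

```bash
python3 -m creep '[{"translation":[0,0.001,0.028],"rot":[0,0,0],"jaw":0},{"translation":[0,0,0.028],"rot":[0,0,0],"jaw":0},{"translation":[0,0,0.028],"rot":[0,0,0],"jaw":0},{"translation":[0,0,0.028],"rot":[0,0,0],"jaw":0},{"translation":[0,0,0],"rot":[0,0,0],"jaw":0},{"translation":[0,0,0],"rot":[0,0,0],"jaw":0}]'; python3 - <<'E'
from h import *
s=arm.observe();print(s['clock'],s['position'],s['force'],s['width'])
im=optics.get_image('side'); cv2.imwrite('pics/sidecrop6.png',cv2.resize(im[120:300,180:420],None,fx=3.3,fy=3.3)[:,:,::-1])
E
```

```text
clock: 6.27
position: [0.4154, 0.0522, 0.0492]
ee_rot: [3.141, -0.003, -0.005]
force: [0.4, 0.7, 0.2]
width: 0.007
6.2667 [0.41539154 0.05218003 0.04919344] [0.37067307 0.72133169 0.17674665] 0.006707231856647137
```

View pics/sidecrop6.png

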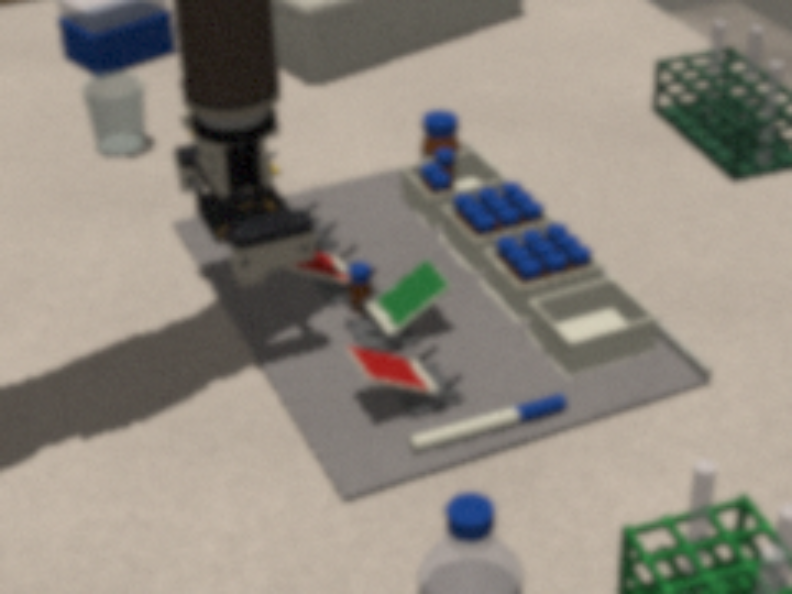

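The fingers stand just in front of tag B's free edge. Now the mirrored arc.

```bash
python3 -m creep '[{"translation":[0.011,-0.002,0],"rot":[0,0,0],"jaw":0},{"translation":[0.010,0,-0.002],"rot":[0,0,0],"jaw":0},{"translation":[0.005,0,-0.007],"rot":[0,0,0],"jaw":0},{"translation":[0.005,0,-0.007],"rot":[0,0,0],"jaw":0},{"translation":[0.007,0,-0.0055],"rot":[0,0,0],"jaw":0},{"translation":[0.007,0,-0.0055],"rot":[0,0,0],"jaw":0},{"translation":[0.008,0,-0.004],"rot":[0,0,0],"jaw":0},{"translation":[0.008,0,-0.004],"rot":[0,0,0],"jaw":0},{"translation":[0.009,0,-0.002],"rot":[0,0,0],"jaw":0},{"translation":[0,0,0],"rot":[0,0,0],"jaw":0}]'; python3 - <<'E'
from h import *
s=arm.observe();print(s['clock'],s['position'],s['force'],s['width'])
im=optics.get_image('side'); cv2.imwrite('pics/sidecrop7.png',cv2.resize(im[120:300,180:420],None,fx=3.3,fy=3.3)[:,:,::-1])
E
```

```text
clock: 7.15
position: [0.4886, 0.0554, 0.0875]
ee_rot: [-3.141, 0.002, -0.004]
force: [0.1, 0.5, -0.2]
width: 0.007
7.15 [0.48861694 0.05536022 0.08754976] [ 0.10053351  0.46309638 -0.23590819] 0.0067945072356540345
```

View pics/sidecrop7.png

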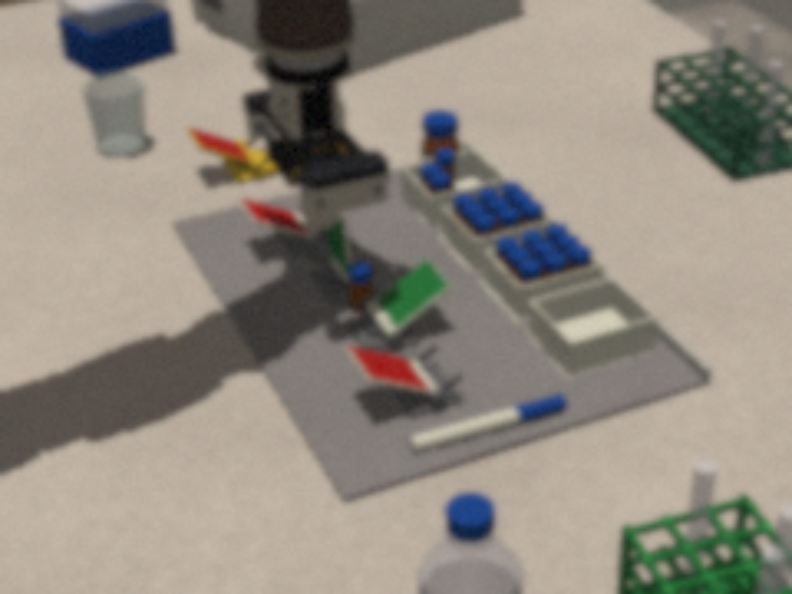

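Tag B is nearly upright at (338,243), with its green back showing. I'll push it on over, lift and back off.

```bash
python3 -m creep '[{"translation":[0.009,0,0],"rot":[0,0,0],"jaw":0},{"translation":[0.009,0,0],"rot":[0,0,0],"jaw":0},{"translation":[0.009,0,0],"rot":[0,0,0],"jaw":0},{"translation":[0.009,0,0],"rot":[0,0,0],"jaw":0},{"translation":[0,0,0],"rot":[0,0,0],"jaw":0},{"translation":[0,0,0],"rot":[0,0,0],"jaw":0},{"translation":[0,0,-0.03],"rot":[0,0,0],"jaw":0},{"translation":[0,0,-0.03],"rot":[0,0,0],"jaw":0},{"translation":[-0.02,0,-0.03],"rot":[0,0,0],"jaw":0},{"translation":[-0.035,0,0],"rot":[0,0,0],"jaw":0},{"translation":[-0.035,0,0],"rot":[0,0,0],"jaw":0},{"translation":[0,0,0],"rot":[0,0,0],"jaw":0}]'; python3 - <<'E'
from h import *
s=arm.observe();print(s['clock'],s['position'],s['force'],s['width'])
im=optics.get_image('side'); cv2.imwrite('pics/sidecrop8.png',cv2.resize(im[120:300,180:420],None,fx=3.3,fy=3.3)[:,:,::-1])
im=optics.get_image('top'); cv2.imwrite('pics/top8.png',cv2.resize(im[125:265,180:415],None,fx=3.4,fy=3.4,interpolation=cv2.INTER_CUBIC)[:,:,::-1])
E
```

```text
clock: 8.2
position: [0.4245, 0.0547, 0.1763]
ee_rot: [3.139, 0.002, -0.009]
force: [-0.6, -1.3, -0.7]
width: 0.007
8.2 [0.42453562 0.05469697 0.1762711 ] [-0.60103987 -1.32227428 -0.69592115] 0.007067551490747732
```

View pics/sidecrop8.png

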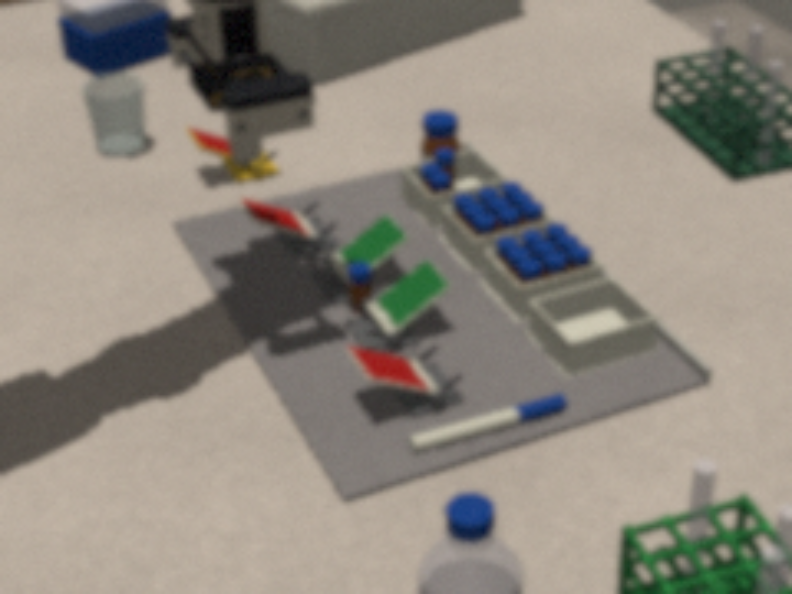

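View pics/top8.png

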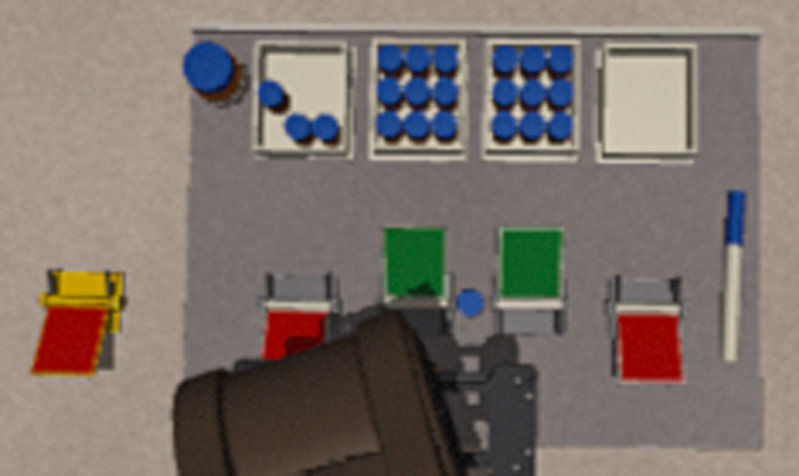

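Both views agree. From the left the tags now read red, green, green, red, each flat on its rest. The bins, vial, marker and jar haven't moved, and the arm is clear. I'll let things settle for a few rows and hand in.

```bash
python3 -m creep '[{"translation":[0,0,-0.02],"rot":[0,0,0],"jaw":0},{"translation":[0,0,0],"rot":[0,0,0],"jaw":0},{"translation":[0,0,0],"rot":[0,0,0],"jaw":0},{"translation":[0,0,0],"rot":[0,0,0],"jaw":0}]' && python3 -c "
from cell import arm
print(arm.sign_off())"
```

```text
clock: 8.63
position: [0.4324, 0.0553, 0.1966]
ee_rot: [-3.142, 0.001, -0.0]
force: [-0.0, 0.1, -0.0]
width: 0.004
the job is handed in; nothing more can be done
None
```

I flipped the two wrong tags and handed the job in at 8.6 s. The full bin's red tag at y ≈ +0.05 now shows green, and the empty bin's green tag at y ≈ -0.14 now shows red.

The last top and side pictures show the tags as red, green, green, red from the left. That matches the bins: part-used, full, full, empty. Both flipped tags lie fully over on their rests. The bins, vial, marker, jar and yellow look-alike stand where they were in the first picture. The arm is clear, and the tool force stayed under about 1.5 N at every reading.

- **Measurement that disagreed:** my first fit of the station's position was off because I assumed the plate was centred on the station's origin. It is about 25 mm off, so I left the plate corners out, and the refit matched the hinges to about 3 mm.
- **Not fully checked:** in the last top picture the arm partly covers the leftmost red tag, but the side picture shows it still at rest. I did not look again at the bottle, beaker or rack from above.

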